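# Click the day-colour wheel on to red

### The job

The cafe marks its opened milk by a day-colour wheel on a weighted stand, and today's colour is red. With a fingertip, flick the wheel's edge so that its top rolls away from the robot, click by click, until the red panel rests uppermost, lying level on top of the wheel beside the black pointer, and never roll it on past red. Only touch the wheel: leave its stand where it stands, neither shoved nor lifted, and leave the glass, shaker, pitcher and milk jug near it alone.

Things in the scene. Friction and masses are not known exactly. Their poses are not given: they have to be found in the camera images.
- day_marker: Stand of the day-colour wheel, 2.5 kg, loose: dark steel foot 130 (x) x 96 (y) x 12 mm, two aluminium cheeks 6 mm thick at y = +-26 mm, 56 mm long, tops at z = 108 mm, the wheel between them. Origin: centre of the underside, on the worktop. z up; x points away from the robot (within 20 degrees), the way the wheel's top rolls when advanced; y is parallel to the axle.
- wheel_axle (a point): Middle of the wheel's axle, 80 mm above the worktop; axes as the stand's. The wheel is a drum 36 mm wide with seven flat coloured panels (40 mm from the axle) and, between panels, grey radial teeth 6 mm thick, 34 mm wide, reaching 64 mm from the axle. At rest a panel lies level on top, a tooth at each end of it 25.7 degrees from vertical; the next teeth lie at 77 degrees.
- near_tooth (a point): Where the tip of the upper tooth nearer the robot is whenever the wheel rests in a click: 28 mm before the axle in the stand's x, 58 mm above it. A shut fingertip lowered on the robot's side of it to 50 mm above the axle, then pushed level along the stand's x until its leading face is 10 to 15 mm beyond the axle, carries it over the top: one click. Then it can be lifted straight up.
- pointer (a point): Tip of the upright black pointer on the left (+y) cheek, 43 mm above the axle and straight over it, 26 mm to the side. It marks the uppermost panel. Nothing but the teeth rises higher than 48 mm above the axle.
- day_wheel (a joint): Wheel angle, rad, growing as its top rolls away from the robot; 0: red uppermost. Springs hold it at multiples of 0.898; past half a click it snaps to the next, before that it springs back; about 3 to 6 N at a tooth's tip. Starts 2 to 5 clicks short. Uppermost: yellow at -0.898, blue -1.795, white -2.693, green -3.590, black -4.488; purple follows red. Turns both ways; past red it counts on up.
- shot_glass: Clear shot glass, 48 mm across, 60 mm tall, about 0.15 m to the left of the stand's middle. Origin: centre of its underside. To be left alone.
- cocoa_shaker: Glass cocoa shaker with a white lid, 44 mm across, 109 mm tall, about 0.14 m to the right of the stand's middle. Origin: centre of its underside. To be left alone.
- pitcher_small: Small milk pitcher, 69 x 112 x 94 mm with its handle, left of the shot glass. Origin: on its underside. To be left alone.
- milk_b: White milk jug with a green cap, 100 x 106 x 204 mm, farther left. Origin: centre of its underside. To be left alone.

How it is judged:
By the outcome, as a careful person would: the job done as asked, in the order asked, and still so for the second after the job is handed in, with the robot touching nothing.
It also fails if it takes over 54 s, if anything falls off the work surface, if the arm or the gripper's body presses on something with over 40 N, if the wrist force passes 120 N, or if a joint passes its speed limit or range.

### The arm

A 6-joint arm with a two-finger parallel gripper is mounted at the origin on a cart in front of the work surface, level with it; the furniture and walls round the work are solid. World frame = base frame: x ahead of the robot, y to its left, z up, the work surface at z = 0. Lengths are in m, angles in rad, forces in N, time in s.
With the tool pointing down it reaches from about 0.225 to 0.725 m from the base axis. Payload 3.1 kg.
Tool frame: the origin (TCP) lies at the very end of the fingers, on their centre line; the grasp point (between the pads) lies 19 mm behind it; y points along the fingers, z is the direction in which the jaws open and shut, and the axes are right-handed (so a half turn about y gives the same grasp; the last joint's range is limited). The gripper opens to 85 mm and grips with 20 to 120 N. Pads are 22 mm wide; open, the fingers measure 114 mm over their backs; the gripper's body (76 mm by 85 mm) begins 54 mm behind the grasp point. The pads swing forward as they close: fully open they stand 13 mm farther back than shut.
Start: joints at [-1.266, 0.048, 0.099, 1.622, 0, 1.443], TCP at [0.22, -0.477, 0.231] pointing down, gripper open.
Joint ranges: [-2.91, 2.91], [-0.99, 1.94], [-1.21, 1.42], [-2.12, 2.29], [-1.49, 1.47], [-3.14, 3.14]. Speed limits (rad/s): [2.79, 2.79, 3.14, 3.14, 3.14, 3.14].

### API

Orientations are given as a unit quaternion [x, y, z, w].
In Python, from rig import r gives the robot as it stands. The module is installed in compiled form; this text tells all that it offers.
- The arm moves only by the tool play_rows, never from a script. Its argument "deltas" is one flat list of numbers, 7 for each row, row after row: the turn, a rotation vector about the tool's x, y, z in degrees, then the shift along the tool's x, y, z in mm, then the closure, from 0 (fully open) to 1 (shut). A call has 1 to 5 rows; each row is the pose to reach, as a shift and turn from the pose commanded when the call began, along the tool's axes at that moment; what a row does not reach only later rows make up. A row lasts 1/10 s, in which the tool goes at most 50 mm and 8.59 degrees, less where a joint would pass 70% of its speed; a pose out of reach is approached as far as the arm can. A call with a gripper value outside its range is refused whole. The fingers move at their own pace and stop on an object; "squeeze" is the grip in N (left out, the last holds). Time passes only in rows, so rows that repeat a pose let the fingers close. It gives the time, the measured TCP pose, the force and the opening at its end, in the units of the state.
- r.get_state(): the state, without advancing time (a new reading comes with each control period).
- r.grab_frame(name): name is "side" or "top"; returns the picture (400x640x3 uint8, red, green, blue); there is no depth.
- r.camera_params(name): a dict with "fx", "fy", "cx", "cy" (pixels), "k1" (the pictures are not rectified: a ray, as slopes to the right and down, at radius r is drawn at 1 + k1 r^2 times it, then the intrinsics apply), "eye" and "attitude" of the camera in the world. Camera axes: x right, y down, z forward; pixel columns grow to the right and rows downward; lengths in m; the calibration is good to about 2 mm. A picture is of the moment at which its call begins. camera_params takes no time and is no camera call.
- r.hand_in(): hands the job in, once; it reports no verdict.
The state is a dict: "t": time; "joint_positions": joint angles; "joint_velocities": joint speeds; "effort": joint torques, N m; "tcp_pos": TCP position; "tcp_rot": TCP orientation; "contact_force": force on the tool from outside, world axes, zero at the start; "ft_torque": the same for the moment, N m; "width": finger opening in m.
Only numpy, scipy, OpenCV 4.12 (cv2) and the standard library are available. Lean on these libraries where they do the work, as an engineer would, in place of code of your own. Each camera call takes 0.05 s, during which the arm holds its last target. There are 200 camera calls.

## Working session

There is one attempt and no reset: what is moved stays moved. The work goes in short steps, Python scripts to look and compute and a tool call to move; the robot and the scene stay as the last step left them, time stands still between calls to the robot, and variables do not carry over. Pictures are saved under pics/ and viewed, about 8 in all and at most 12, crops included, and the job is handed in when it is done.

Besides the shell and the picture viewer there is one more tool, called after "Call:" in YAML: its name, and indented under it one key for each argument. play_rows: Moves the arm, as the interface text tells. Its arguments: {"type":"object","properties":{"deltas":{"type":"array","items":{"type":"number"}},"squeeze":{"type":"number"}},"required":["deltas"]}

```bash
mkdir -p pics
python3 - <<'E'
from rig import r
import cv2,numpy as np
s=r.get_state();print({k:np.round(v,3).tolist() for k,v in s.items()})
for n in("top","side"):
    f=r.grab_frame(n);cv2.imwrite(f"pics/{n}0.png",f[:,:,::-1]);print(n,r.camera_params(n))
E
```

```text
{'t': 0.0, 'joint_positions': [-1.266, 0.049, 0.098, 1.622, 0.0, 1.443], 'joint_velocities': [0.0, -0.001, 0.001, -0.001, -0.0, -0.001], 'effort': [0.001, -33.878, 32.002, 0.02, -0.0, -0.0], 'tcp_pos': [0.22, -0.476, 0.23], 'tcp_rot': [-0.152, 0.691, -0.69, 0.152], 'contact_force': [-0.014, 0.194, 0.283], 'ft_torque': [-0.019, 0.009, 0.06], 'width': 0.085}
top {'fx': 501.4402267583814, 'fy': 501.4402267583814, 'cx': 314.245630348713, 'cy': 199.9716420458138, 'k1': -0.106890372638111, 'eye': array([0.41003854, 0.17563453, 1.30673451]), 'attitude': array([-0.69788862,  0.7156442 , -0.02596761,  0.01142543])}
side {'fx': 510.1126930505123, 'fy': 510.1126930505123, 'cx': 324.55913997207114, 'cy': 203.67006205481607, 'k1': -0.09810740734367084, 'eye': array([-0.36807539,  0.51534704,  0.97797191]), 'attitude': array([-0.52385159,  0.75266331, -0.33266198,  0.22003061])}
```

View pics/top0.png

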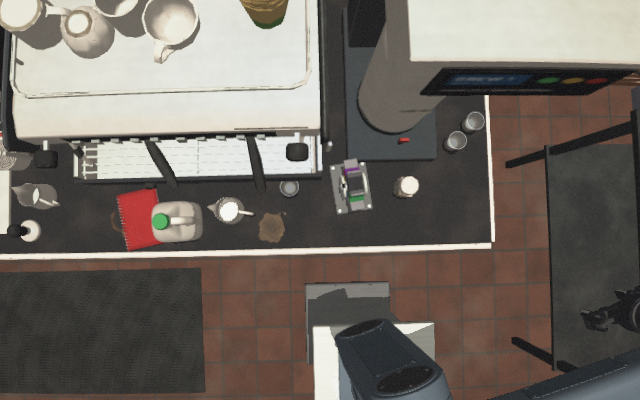

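View pics/side0.png

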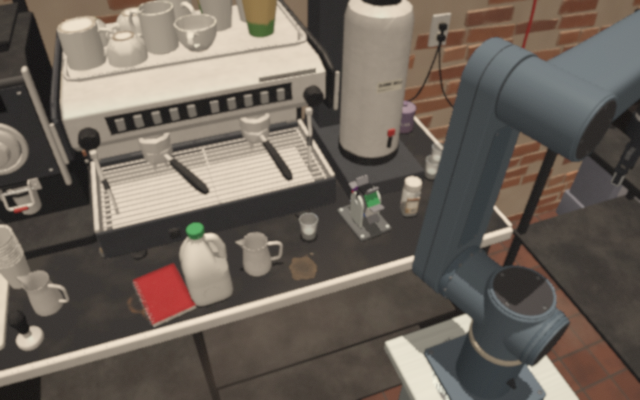

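```bash
cat > h.py <<'E'
import cv2,numpy as np
from scipy.spatial.transform import Rotation as R
from rig import r
def ray(n,u,v):
    p=r.camera_params(n);K=np.array([[p['fx'],0,p['cx']],[0,p['fy'],p['cy']],[0,0,1]])
    d=np.array([p['k1'],0,0,0,0.])
    q=cv2.undistortPoints(np.array([[[u,v]]],float),K,d)[0,0]
    return np.array(p['eye']),R.from_quat(p['attitude']).apply([q[0],q[1],1])
def onz(n,u,v,z):
    e,d=ray(n,u,v);return e+d*(z-e[2])/d[2]
def pix(n,P):
    p=r.camera_params(n);c=R.from_quat(p['attitude']).inv().apply(np.array(P)-p['eye'])
    a=c[:2]/c[2];a=a*(1+p['k1']*(a@a));return np.array([p['fx']*a[0]+p['cx'],p['fy']*a[1]+p['cy']])
def crop(f,x0,y0,w,h,s):
    return cv2.resize(f[y0:y0+h,x0:x0+w],None,fx=s,fy=s,interpolation=cv2.INTER_CUBIC)
E
python3 - <<'E'
from h import *
a=crop(cv2.imread("pics/top0.png"),317,147,70,75,8)[:,:400*2]
b=crop(cv2.imread("pics/side0.png"),330,165,100,75,8)
a=cv2.resize(a,None,fx=.7,fy=.7);b=cv2.resize(b,(500,375))
o=np.zeros((430,900,3),np.uint8);o[:a.shape[0],:a.shape[1]]=a;o[:375,395:895]=b
cv2.imwrite("pics/c0.png",o[:, :]if 0 else cv2.resize(o,(800,382)))
print(onz("top",352,187,.08),onz("top",352,187,.012))
E
```

```text
[0.50431638 0.05590982 0.08      ] [0.50954236 0.04927327 0.012     ]
```

View pics/c0.png

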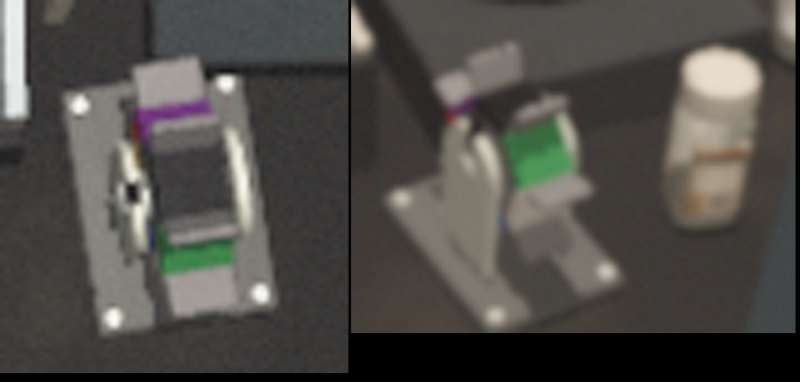

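Run:
```python
from h import *
k=.7*8*800/900
def P(L,z): return np.array([onz("top",317+x/k-.5,147+y/k-.5,z) for x,y in L])
s=P([(80,105),(227,84),(261,293),(113,318)],.012)
c=P([(63,93),(240,72),(277,303),(103,335)],.012)
for q in(s,c):
    fx=(q[0]+q[1]-q[2]-q[3])/2;ly=(q[0]+q[3]-q[1]-q[2])/2
    print(q.mean(0),np.linalg.norm(fx),np.linalg.norm(ly),np.degrees([np.arctan2(fx[1],fx[0]),np.arctan2(-ly[0],ly[1])]))
t=P([(202,226),(184,126)],.138);print(t,t.mean(0))
d=t[1]-t[0];print(np.degrees(np.arctan2(d[1],d[0])),np.linalg.norm(d))
print(P([(131,190)],.123))
# automated foot dots
f=cv2.imread("pics/side0.png")
o=c.mean(0)
print("side foot corners proj",[pix("side",p).round(1).tolist() for p in c])
rot=r.get_state()['tcp_rot'];print(R.from_quat(rot).as_matrix().round(3))
```

```text
[0.51059984 0.05256234 0.012     ] 0.11164420764203097 0.07814608581177003 [7.31439653 7.49751389]
[0.51023841 0.05228812 0.012     ] 0.12521772558200878 0.09291820348358808 [7.53987381 7.21569646]
[[0.48806654 0.0499831  0.138     ]
 [0.53552231 0.05703964 0.138     ]] [0.51179442 0.05351137 0.138     ]
8.457750237227193 0.047977549136463855
[[0.50707121 0.08177676 0.123     ]]
side foot corners proj [[336.7, 207.9], [366.2, 198.1], [390.1, 225.7], [361.0, 237.9]]
[[-0.908 -0.001  0.419]
 [-0.419  0.002 -0.908]
 [-0.    -1.    -0.002]]
```

Black is uppermost (top tooth gap at crop ~(195,180)), with green next on the robot's side. That means 5 clicks to red. The stand sits at about (0.5105, 0.0525), yaw 7.4°. Next I work out the approach.

```bash
cat >> h.py <<'E'
O=np.array([.5105,.0525]);Y=np.radians(7.4)
def goal(s,z,l=0):
    c,n=np.cos(Y),np.sin(Y)
    return np.array([O[0]+s*c-l*n,O[1]+s*n+l*c,z]),R.from_matrix(np.array([[c,0,-n*-1],[n,0,-c],[0,-1,0]]))
def delta(p0,q0,p1,q1):
    return np.round(np.r_[np.degrees((q0.inv()*q1).as_rotvec()),q0.inv().apply(p1-p0)*1000],1).tolist()
E
python3 - <<'E'
from h import *
s=r.get_state();p=s['tcp_pos'];q=R.from_quat(s['tcp_rot'])
g,G=goal(-.056,.17);print(g,G.as_matrix().round(2))
rv=(q.inv()*G).as_rotvec();print(np.degrees(rv))
if rv[1]>0: rv=rv*(1-2*np.pi/np.linalg.norm(rv))
pp,qq=p,q
for i in range(1,5):
    a=p+(g-p)*i/4;b=q*R.from_rotvec(rv*i/4)
    print(delta(pp,qq,a,b));pp,qq=a,b
E
```

```text
Traceback (most recent call last):
  File "h.py", line 19, in goal
    return np.array([O[0]+s*c-l*n,O[1]+s*n+l*c,z]),R.from_matrix(np.array([[c,0,-n*-1],[n,0,-c],[0,-1,0]]))
                                                   ~~~~~~~~~~~~~^^^^^^^^^^^^^^^^^^^^^^^^^^^^^^^^^^^^^^^^^^^
  File "scipy/spatial/transform/_rotation.pyx", line 1143, in scipy.spatial.transform._rotation.Rotation.from_matrix
ValueError: Non-positive determinant (left-handed or null coordinate frame) in rotation matrix 0: [[ 0.99167116  0.          0.1287956 ]
 [ 0.1287956   0.         -0.99167116]
 [ 0.         -1.          0.        ]].
```

```bash
sed -i 's/\[\[c,0,-n\*-1\],\[n,0,-c\],/[[c,0,-n],[n,0,c],/' h.py
python3 - <<'E'
from h import *
s=r.get_state();p=s['tcp_pos'];q=R.from_quat(s['tcp_rot'])
g,G=goal(-.056,.17);print(g,G.as_matrix().round(2))
rv=(q.inv()*G).as_rotvec();print(np.degrees(rv))
if rv[1]>0: rv=rv*(1-2*np.pi/np.linalg.norm(rv))
pp,qq=p,q
for i in range(1,5):
    a=p+(g-p)*i/4;b=q*R.from_rotvec(rv*i/4)
    print(delta(pp,qq,a,b));pp,qq=a,b
E
```

```text
[0.45496641 0.04528745 0.17      ] [[ 0.99  0.   -0.13]
 [ 0.13  0.    0.99]
 [ 0.   -1.    0.  ]]
[ 4.81973673e-03 -1.62604593e+02 -1.78283033e-01]
[0.0, -40.7, -0.0, -108.0, 15.3, -93.7]
[0.0, -40.7, -0.0, -142.9, 15.2, -0.7]
[0.0, -40.7, -0.0, -108.9, 15.1, 92.6]
[0.0, -40.7, -0.0, -22.3, 15.0, 141.2]
```

Call:
play_rows:
  deltas: [0, -8.1, 0, -21.6, 3, -18.7, 0.5, 0, -16.3, 0, -43.2, 6, -37.5, 1, 0, -24.4, 0, -64.8, 9, -56.2, 1, 0, -32.6, 0, -86.4, 12, -75, 1, 0, -40.7, 0, -108, 15, -93.7, 1]
  squeeze: 40

```text
t: 0.6
tcp_pos: [0.2791, -0.3449, 0.2156]
tcp_rot: [-0.384, 0.594, -0.593, 0.384]
contact_force: [1.4, -0.7, -0.6]
width: 0.0122
```

Call:
play_rows:
  deltas: [0, -8.1, 0, -28.6, 3, 0, 1, 0, -16.3, 0, -57.2, 6, 0, 1, 0, -24.4, 0, -85.7, 9, -0.5, 1, 0, -32.6, 0, -114.3, 12, -0.5, 1, 0, -40.7, 0, -142.9, 15, -0.7, 1]

```text
t: 1.1
tcp_pos: [0.3376, -0.2146, 0.2007]
tcp_rot: [-0.567, 0.423, -0.423, 0.567]
contact_force: [0.7, -0.5, 0.6]
width: 0.0001
```

Call:
play_rows:
  deltas: [0, -8.1, 0, -21.8, 3, 18.5, 1, 0, -16.3, 0, -43.6, 6, 37, 1, 0, -24.4, 0, -65.4, 9, 55.6, 1, 0, -32.6, 0, -87.2, 12, 74.1, 1, 0, -40.7, 0, -109, 15, 92.6, 1]

```text
t: 1.6
tcp_pos: [0.3961, -0.0842, 0.1857]
tcp_rot: [-0.678, 0.2, -0.199, 0.678]
contact_force: [0.1, -0.8, -0.1]
width: 0.0001
```

Call:
play_rows:
  deltas: [0, -8.1, 0, -4.5, 3, 28.2, 1, 0, -16.3, 0, -8.9, 6, 56.5, 1, 0, -24.4, 0, -13.4, 9, 84.7, 1, 0, -32.6, 0, -17.8, 12, 113, 1, 0, -40.7, 0, -22.3, 15, 141.2, 1]

```text
t: 2.1
tcp_pos: [0.4545, 0.0463, 0.1706]
tcp_rot: [-0.705, -0.049, 0.049, 0.705]
contact_force: [0.4, 0.4, 0.2]
width: 0.0001
```

Run:
```python
from h import *
f=r.grab_frame("side")[:,:,::-1];cv2.imwrite("pics/s1.png",crop(f,300,120,140,130,4.5))
g2=r.grab_frame("top")[:,:,::-1];cv2.imwrite("pics/t1.png",g2)
s=r.get_state();p=s['tcp_pos'];q=R.from_quat(s['tcp_rot'])
g,G=goal(-.056,.16);print(p,s['joint_positions'],s['contact_force'],delta(p,q,g,G))
```

```text
[0.45458439 0.04756196 0.17006686] [-4.35228829e-02 -1.32969433e-01 -1.97430443e-01  1.50806884e+00
  1.25433915e-03 -1.81634229e-01] [-0.71611313 -0.03621981 -0.44237092] [-0.1, 0.5, -0.1, 0.1, 10.1, -2.3]
```

View pics/s1.png

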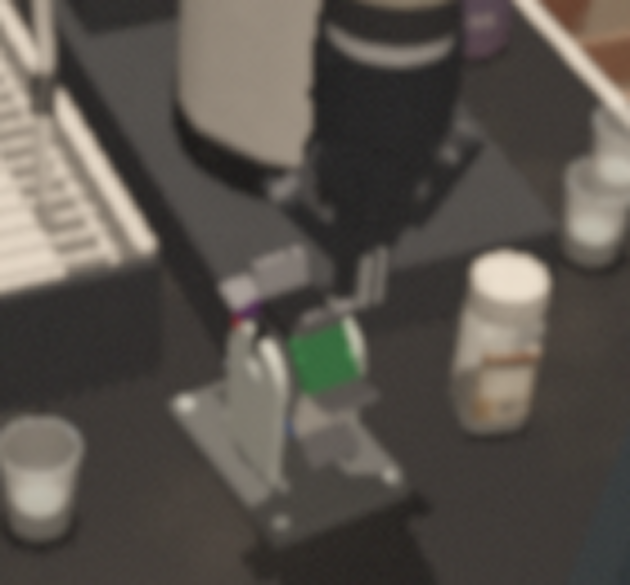

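The side view shows the shut fingertips (crop ~(370,290)) on the robot's side of the near tooth (~(325,315)), aligned with the wheel and clear of it. Now lower and check before pushing.

Call:
play_rows:
  deltas: [0, 0.5, 0, 0, 15, -2.3, 1, 0, 0.5, 0, 0, 30, -2.3, 1, 0, 0.5, 0, 0, 40, -2.3, 1, 0, 0.5, 0, 0, 40, -2.3, 1]

```text
t: 2.6
tcp_pos: [0.4528, 0.042, 0.1286]
tcp_rot: [-0.706, -0.041, 0.045, 0.706]
contact_force: [0.2, 0.9, 0.3]
width: -0.0004
```

Run:
```python
from h import *
s=r.get_state();p=s['tcp_pos'];q=R.from_quat(s['tcp_rot'])
g,G=goal(.002,.13);print(p,s['contact_force'],delta(p,q,g,G),pix("side",p),pix("top",p))
```

```text
[0.45275631 0.04195927 0.12864127] [0.20364785 0.86159248 0.31211547] [-0.0, -0.4, -0.3, 60.6, -1.6, 3.5] [379.75908164 197.70515936] [360.50353936 207.03149454]
```

Call:
play_rows:
  deltas: [0, 0, 0, 14, -1, 2.5, 1, 0, 0, 0, 26, -1, 2.5, 1, 0, 0, 0, 38, -1, 2.5, 1, 0, 0, 0, 50, -1, 2.5, 1, 0, 0, 0, 60, -1, 2.5, 1]

```text
t: 3.1
tcp_pos: [0.5148, 0.0521, 0.1328]
tcp_rot: [0.706, 0.044, -0.043, -0.706]
contact_force: [0.2, -0.9, 0.2]
width: 0.0002
```

Run:
```python
from h import *
f=r.grab_frame("side")[:,:,::-1];f2=r.grab_frame("top")[:,:,::-1]
a=crop(f,320,150,85,100,4.5);b=crop(f2,317,137,85,100,4.5)
cv2.imwrite("pics/s2.png",np.hstack([a,b]))
s=r.get_state();p=s['tcp_pos'];q=R.from_quat(s['tcp_rot'])
g,G=goal(.002,.13);print(p,s['contact_force'],delta(p,q,g,G))
```

```text
[0.51509435 0.0522484  0.13253351] [-0.68246885  0.17544877  0.16157192] [0.0, -0.4, 0.1, -2.5, 2.5, 0.8]
```

View pics/s2.png

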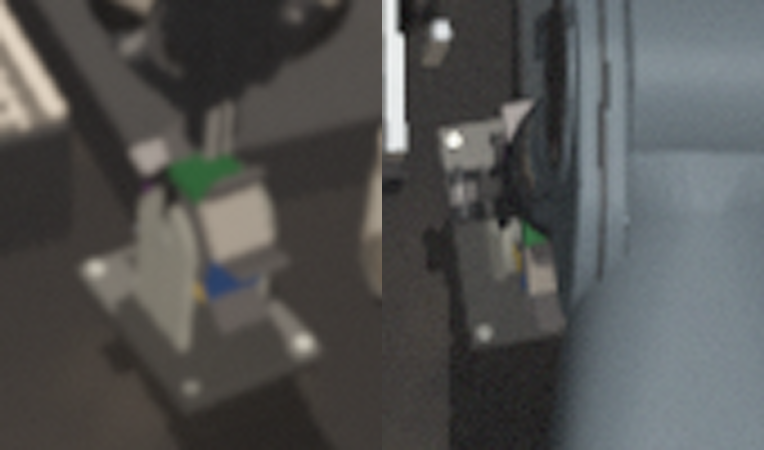

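Green is now uppermost (side crop ~(205,175)), with white next, so that was exactly one click. The stand looks unmoved. Next I go back for the second click.

Call:
play_rows:
  deltas: [0, 0, 0, 0, -32, 0, 1, 0, 0, 0, -12, -32, 0, 1, 0, 0, 0, -36, -32, 0, 1, 0, 0, 0, -60, -32, 0, 1, 0, 0, 0, -60, -17, 0, 1]

```text
t: 3.7
tcp_pos: [0.4536, 0.0449, 0.1516]
tcp_rot: [0.706, 0.045, -0.042, -0.706]
contact_force: [0.0, 0.2, 0.5]
width: -0.0001
```

```bash
cat >> h.py <<'E'
def panels(f):
    for name,a in(("top",0),("next",51.4)):
        a=np.radians(a);P,_=goal(-.04*np.sin(a),.08+.04*np.cos(a))
        u,v=pix("side",P).round().astype(int);print(name,(u,v),np.median(f[v-1:v+2,u-1:u+2].reshape(-1,3),0))
def chk(s,z):
    panels(r.grab_frame("side"))
    st=r.get_state();p=st['tcp_pos'];q=R.from_quat(st['tcp_rot']);g,G=goal(s,z)
    print(p.round(4),np.round(st['contact_force'],1),"to goal",delta(p,q,g,G))
E
python3 -c "
from h import *
panels(cv2.imread('pics/side0.png')[:,:,::-1]);chk(-.056,.144)"
```

```text
top (np.int64(366), np.int64(187)) [48. 46. 44.]
next (np.int64(372), np.int64(198)) [ 58. 112.  65.]
top (np.int64(366), np.int64(187)) [ 87. 172. 101.]
next (np.int64(372), np.int64(198)) [169. 158. 144.]
[0.4529 0.0451 0.1475] [ 0.9  0.3 -1. ] to goal [-0.0, -0.3, -0.1, 2.1, 3.5, -0.0]
```

Call:
play_rows:
  deltas: [0, 0, 0, 0, 17, 0, 1, 0, 0, 0, 13, 17, 0, 1, 0, 0, 0, 28, 17, 0, 1, 0, 0, 0, 44, 17, 0, 1, 0, 0, 0, 59, 17, 0, 1]

```text
t: 4.25
tcp_pos: [0.5137, 0.0525, 0.1315]
tcp_rot: [-0.706, -0.043, 0.044, 0.706]
contact_force: [0.4, 0.7, 0.3]
width: 0.0002
```

```bash
python3 -c "
from h import *
chk(.002,.13)"
```

```text
top (np.int64(366), np.int64(187)) [156. 146. 132.]
next (np.int64(372), np.int64(198)) [ 46.  74. 121.]
[0.516  0.0526 0.1315] [ 3.2 -0.8  0.1] to goal [0.0, -0.3, 0.1, -3.4, 1.5, 0.6]
```

Call:
play_rows:
  deltas: [0, 0, 0, 0, -32, 0, 1, 0, 0, 0, -12, -32, 0, 1, 0, 0, 0, -36, -32, 0, 1, 0, 0, 0, -60, -32, 0, 1, 0, 0, 0, -60, -17, 0, 1]

```text
t: 4.8
tcp_pos: [0.4529, 0.045, 0.1509]
tcp_rot: [0.706, 0.045, -0.043, -0.706]
contact_force: [0.6, 0.1, 0.6]
width: -0.0003
```

Call:
play_rows:
  deltas: [0, 0, 0, 0, 18, 0, 1, 0, 0, 0, 13, 18, 0, 1, 0, 0, 0, 28, 18, 0, 1, 0, 0, 0, 44, 18, 0, 1, 0, 0, 0, 58, 18, 0, 1]

```text
t: 5.3
tcp_pos: [0.5116, 0.0524, 0.1299]
tcp_rot: [-0.706, -0.043, 0.044, 0.706]
contact_force: [0.3, -0.2, 0.2]
width: 0.0003
```

```bash
python3 -c "
from h import *
chk(.002,.13)"
```

```text
top (np.int64(366), np.int64(187)) [ 69.  82. 109.]
next (np.int64(372), np.int64(198)) [185. 157.  74.]
[0.5138 0.0524 0.1299] [ 2.7 -0.8 -0.6] to goal [-0.0, -0.3, 0.1, -1.2, -0.1, 0.5]
```

Blue is uppermost and yellow next, so two clicks remain.

Call:
play_rows:
  deltas: [0, 0, 0, 0, -32, 0, 1, 0, 0, 0, -12, -32, 0, 1, 0, 0, 0, -36, -32, 0, 1, 0, 0, 0, -59, -32, 0, 1, 0, 0, 0, -59, -17, 0, 1]

```text
t: 5.85
tcp_pos: [0.452, 0.0448, 0.1494]
tcp_rot: [0.706, 0.044, -0.043, -0.706]
contact_force: [0.6, -0.8, 1.1]
width: 0.0003
```

Call:
play_rows:
  deltas: [0, 0, 0, 0, 17, 0, 1, 0, 0, 0, 13, 17, 0, 1, 0, 0, 0, 28, 17, 0, 1, 0, 0, 0, 44, 17, 0, 1, 0, 0, 0, 59, 17, 0, 1]

```text
t: 6.35
tcp_pos: [0.5116, 0.0524, 0.1294]
tcp_rot: [-0.706, -0.043, 0.044, 0.706]
contact_force: [0.1, -0.4, -0.1]
width: -0.0002
```

```bash
python3 -c "
from h import *
chk(.002,.13)"
```

```text
top (np.int64(366), np.int64(187)) [162. 139.  78.]
next (np.int64(372), np.int64(198)) [159.  49.  45.]
[0.5139 0.0525 0.1294] [ 2.4  0.5 -0.3] to goal [-0.0, -0.3, 0.1, -1.4, -0.6, 0.5]
```

Yellow is uppermost and red next. This is the last click, after which I lift straight up.

Call:
play_rows:
  deltas: [0, 0, 0, 0, -32, 0, 1, 0, 0, 0, -12, -32, 0, 1, 0, 0, 0, -36, -32, 0, 1, 0, 0, 0, -59, -32, 0, 1, 0, 0, 0, -59, -17, 0, 1]

```text
t: 6.9
tcp_pos: [0.452, 0.0449, 0.149]
tcp_rot: [0.706, 0.044, -0.043, -0.706]
contact_force: [0.1, -0.1, 0.3]
width: -0.0001
```

Call:
play_rows:
  deltas: [0, 0, 0, 0, 17, 0, 1, 0, 0, 0, 13, 17, 0, 1, 0, 0, 0, 28, 17, 0, 1, 0, 0, 0, 44, 17, 0, 1, 0, 0, 0, 59, 17, 0, 1]

```text
t: 7.4
tcp_pos: [0.5116, 0.0524, 0.1291]
tcp_rot: [-0.706, -0.043, 0.044, 0.706]
contact_force: [-0.5, 0.6, -0.7]
width: -0.0
```

```bash
python3 -c "
from h import *
chk(.002,.13)"
```

```text
top (np.int64(366), np.int64(187)) [140.  78.  71.]
next (np.int64(372), np.int64(198)) [96. 48. 99.]
[0.514  0.0525 0.1291] [ 2.4  0.2 -0.2] to goal [-0.0, -0.3, 0.1, -1.5, -0.9, 0.4]
```

Red is uppermost. Now lift and back away so the wheel can be seen.

Call:
play_rows:
  deltas: [0, 0, 0, 0, -25, 0, 1, 0, 0, 0, 0, -60, 0, 1, 0, 0, 0, 0, -100, 0, 1, 0, 0, 0, -40, -120, 0, 1, 0, 0, 0, -80, -120, 0, 1]

```text
t: 7.95
tcp_pos: [0.4334, 0.0422, 0.2533]
tcp_rot: [0.706, 0.045, -0.042, -0.706]
contact_force: [-0.4, 0.3, 0.1]
width: -0.0001
```

Call:
play_rows:
  deltas: [0, 0, 0, -30, 0, -40, 1, 0, 0, 0, -50, 0, -80, 1, 0, 0, 0, -70, 0, -120, 1, 0, 0, 0, -80, 0, -160, 1, 0, 0, 0, -80, 0, -200, 1]

```text
t: 8.45
tcp_pos: [0.3761, -0.1676, 0.2505]
tcp_rot: [0.706, 0.043, -0.043, -0.706]
contact_force: [1.1, 1.0, -0.3]
width: 0.0003
```

Run:
```python
from h import *
f=r.grab_frame("side")[:,:,::-1];f2=r.grab_frame("top")[:,:,::-1]
cv2.imwrite("pics/sideE.png",f);cv2.imwrite("pics/topE.png",f2)
a=crop(f,295,150,120,100,4);b=crop(f2,317,147,75,100,4)
cv2.imwrite("pics/s3.png",np.hstack([a,b]));chk(0,.13)
# did stand shift / neighbours change: diff against first pictures
for n,e,(x0,x1,y0,y1) in(("side",f,(180,430,150,310)),("top",f2,(110,430,140,250))):
    o=cv2.imread(f"pics/{n}0.png")
    d=cv2.absdiff(o,e.copy()).max(2)[y0:y1,x0:x1]
    m=cv2.morphologyEx((d>45).astype(np.uint8),cv2.MORPH_OPEN,np.ones((2,2)))
    k,_,st,_=cv2.connectedComponentsWithStats(m)
    print(n,[(s[0]+x0,s[1]+y0,s[2],s[3],s[4]) for s in st[1:].tolist()])
```

```text
top (np.int64(366), np.int64(187)) [235.  79.  74.]
next (np.int64(372), np.int64(198)) [101.  51. 102.]
[ 0.3767 -0.1677  0.2495] [-0.2  0.3  0.2] to goal [-0.1, -0.6, -0.1, 159.2, 119.6, 202.5]
side [(353, 183, 28, 35, 351), (410, 256, 6, 15, 54)]
top [(345, 168, 15, 8, 62), (347, 176, 18, 17, 235), (349, 197, 16, 6, 68), (414, 246, 16, 4, 64)]
```

View pics/s3.png

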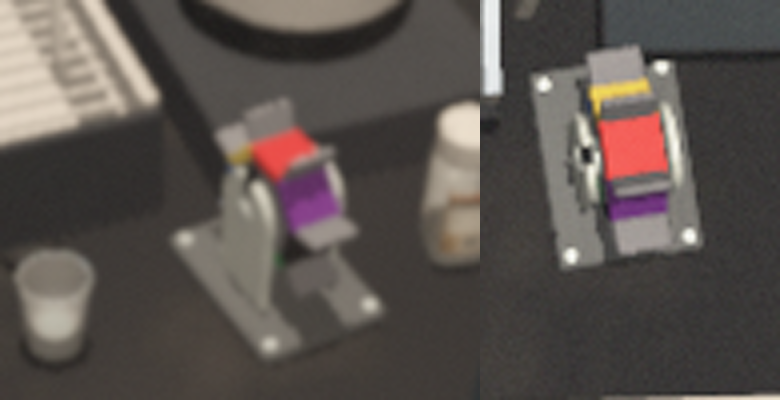

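The red panel lies level beside the pointer (top crop ~(635,145)), with yellow beyond it and purple on the near side. Only the panel colours differ from the first pictures, plus two small patches near the counter's front edge, most likely the arm or its shadow. The screws and the neighbouring items show no change. I'm handing in.

```bash
python3 -c "
from rig import r
print(r.hand_in())"
```

```text
the job is handed in; nothing more can be done
None
```

The red panel now rests uppermost and level beside the black pointer, and I handed the job in at about 8.6 s.

The wheel started with black on top. I pushed it five single clicks with the shut fingertip: green, white, blue, yellow, red. The camera showed the right colour after every click, so it never went past red.

- **Final pictures:** both views show yellow beyond red and purple on the robot's side. The gripper is clear of everything, and the wrist force was about zero.
- **Stand and neighbours:** comparing the last pictures with the first showed changes only on the wheel's panels, plus two small patches by the counter's front edge. I took those for the arm or its shadow and did not check further. The stand, glass, shaker, pitcher and jug showed no change.
- **What disagreed:** TCP readings differed from the commanded pose by up to about 4 mm. On the first two pushes the fingertip's face read about 16 mm past the axle, slightly over the 10–15 mm advised. I shortened or re-aimed the later pushes to about 14–15 mm, and each still gave exactly one click.

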